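# Fetch the hemmed-in tin for the parcel

### The job

Clear the three tall goods (red tin, amber jar, blue box) off the black tray and stand all of them on the grey mat; only then fetch the short green tin from among where they stood and stand it in the brown carton; after that put the three back, each standing centred on the pad of its own colour (the jar on the yellow pad). Set everything down upright without dropping or knocking it over, and leave the blue tape dispenser where it is.

Things in the scene. Friction and masses are not known exactly. Their poses are not given: they have to be found in the camera images.
- red_tin_mid (a point): Tall tin with a red label and a red top with a metal edge, upright round can, 54 mm diameter, 90 mm high, 0.18 to 0.35 kg. This point is its centre, half-way up (45 mm above its foot); z up its axis. Stands on the red pad at the start.
- jar_mid (a point): Tall amber glass jar with a yellow lid and a paper label, round, 54 mm diameter, 90 mm high, 0.18 to 0.35 kg. This point is its centre, half-way up (45 mm above its foot); z up its axis. Stands on the yellow pad at the start.
- blue_pack_mid (a point): Tall blue food box with a white band, square, 50 x 50 mm, 94 mm high, rigid, 0.14 to 0.28 kg. This point is its centre, half-way up (47 mm above its foot); x, y square to its faces, z up. Stands on the blue pad, square to it, at the start.
- green_tin_mid (a point): Short tin with a green label and a green top with a metal edge, upright round can, 60 mm diameter, 50 mm high, 0.14 to 0.28 kg: the thing to fetch. This point is its centre, half-way up (25 mm above its foot); z up. It stands on the tray floor (4 mm above the table), hemmed in on three sides by the tall ones, whose centres are 70 mm from its own, in three directions at right angles; the fourth side is open. The tray is black, 170 x 236 mm, fixed, with a rim 12 mm high.
- red_pad: Red square pad, 66 x 66 x 2 mm, fixed in the black tray: the home place of the tall red tin, which stands on it at the start (its rim shows around the foot). Origin: centre of the underside, 4 mm above the table (pad top 6 mm above the table); x, y along its edges, z up.
- yellow_pad: Yellow square pad, 66 x 66 x 2 mm, fixed in the black tray: the home place of the amber jar with the yellow lid, which stands on it at the start (its rim shows around the foot). Origin: centre of the underside, 4 mm above the table (pad top 6 mm above the table); x, y along its edges, z up.
- blue_pad: Blue square pad, 66 x 66 x 2 mm, fixed in the black tray: the home place of the tall blue box, which stands on it at the start (its rim shows around the foot). Origin: centre of the underside, 4 mm above the table (pad top 6 mm above the table); x, y along its edges, z up.
- mat: Flat grey mat, 230 (its x) x 160 (its y) x 3 mm, fixed on the table at one side of the tray, left or right: the side area. Origin: centre of its underside, on the table; z up. Empty at the start.
- carton: Open shallow brown cardboard shipping carton, outside 180 (its x) x 150 (its y) x 60 mm high, walls and floor 4 mm thick, fixed on the table at the other side of the tray; flaps hang outward at its two x ends (look only). Origin: centre of its underside, on the table; z up. Empty at the start.
- tape: Bystander: blue tape dispenser with a roll, 130 x 55 mm, 86 mm high, 0.8 kg, loose, just beyond the tray as seen from the robot. Origin: centre of its foot. To its left and right, at about the same distance from the robot and 0.2 m off, stand a pot of pens (130 mm high) and a noodle cup (90 mm high), both fixed and not part of the job.

How it is judged:
On the way, in this order (a step that is already met when the one before it is completed fails the run):
1. the three tall goods stand released on the grey mat while the green tin is still in its place (x of red_tin_mid in the frame of mat between -0.115 and 0.115 m and y of red_tin_mid in the frame of mat between -0.08 and 0.08 m and z of each of red_tin_mid, jar_mid in the frame of mat below 0.056 m and angle between each of red_tin_mid, jar_mid, blue_pack_mid's own z axis and vertical below 0.12 rad and linear speed of each of red_tin, jar, blue_pack below 0.03 m/s and contact force between each of red_tin, jar, blue_pack and the fingers below 0.05 N and x of jar_mid in the frame of mat between -0.115 and 0.115 m and y of jar_mid in the frame of mat between -0.08 and 0.08 m and x of blue_pack_mid in the frame of mat between -0.115 and 0.115 m and y of blue_pack_mid in the frame of mat between -0.08 and 0.08 m and z of blue_pack_mid in the frame of mat below 0.058 m and distance of green_tin_mid from where it was at the start of the episode below 0.03 m), for 0.1 s.
2. the green tin stands released in the carton while the three tall goods are still on the mat (x of green_tin_mid in the frame of carton between -0.07 and 0.07 m and y of green_tin_mid in the frame of carton between -0.055 and 0.055 m and z of green_tin_mid in the frame of carton below 0.045 m and angle between each of green_tin_mid, red_tin_mid, jar_mid, blue_pack_mid's own z axis and vertical below 0.12 rad and linear speed of each of green_tin, red_tin, jar, blue_pack below 0.03 m/s and contact force between each of green_tin, red_tin, jar, blue_pack and the fingers below 0.05 N and x of red_tin_mid in the frame of mat between -0.115 and 0.115 m and y of red_tin_mid in the frame of mat between -0.08 and 0.08 m and z of each of red_tin_mid, jar_mid in the frame of mat below 0.056 m and x of jar_mid in the frame of mat between -0.115 and 0.115 m and y of jar_mid in the frame of mat between -0.08 and 0.08 m and x of blue_pack_mid in the frame of mat between -0.115 and 0.115 m and y of blue_pack_mid in the frame of mat between -0.08 and 0.08 m and z of blue_pack_mid in the frame of mat below 0.058 m), for 0.1 s.
At the end, for the whole second after the job is handed in: The red tin, the jar and the blue box each stand upright (within 0.12 rad) on the pad of their own colour, centre within 15 mm of the pad's centre; the green tin stands upright on the floor of the carton; all are released and at rest (horizontal distance between red_tin_mid and red_pad below 0.015 m and z of red_tin_mid in the frame of red_pad below 0.055 m and angle between each of red_tin_mid, jar_mid, blue_pack_mid, green_tin_mid's own z axis and vertical below 0.12 rad and linear speed of each of red_tin, jar, blue_pack, green_tin below 0.03 m/s and contact force between each of red_tin, jar, blue_pack, green_tin and the fingers below 0.05 N and horizontal distance between jar_mid and yellow_pad below 0.015 m and z of jar_mid in the frame of yellow_pad below 0.055 m and horizontal distance between blue_pack_mid and blue_pad below 0.015 m and z of blue_pack_mid in the frame of blue_pad below 0.057 m and x of green_tin_mid in the frame of carton between -0.07 and 0.07 m and y of green_tin_mid in the frame of carton between -0.055 and 0.055 m and z of green_tin_mid in the frame of carton below 0.045 m); the robot touches nothing.
It fails at once if one of the four goods is knocked over or tipped by more than about 35 degrees (angle between any of red_tin_mid, jar_mid, blue_pack_mid, green_tin_mid's own z axis and vertical above 0.6 rad).
It fails at once if one of the four goods is dropped from more than about 25 mm (falls free faster than 0.7 m/s) ((contact force between red_tin and anything else below 0.02 N and linear speed of red_tin above 0.7 m/s) or (contact force between jar and anything else below 0.02 N and linear speed of jar above 0.7 m/s) or (contact force between blue_pack and anything else below 0.02 N and linear speed of blue_pack above 0.7 m/s) or (contact force between green_tin and anything else below 0.02 N and linear speed of green_tin above 0.7 m/s)).
It fails at once if the tape dispenser is shifted by more than 20 mm (distance of tape from where it was at the start of the episode above 0.02 m).
It also fails if it takes over 131 s, if anything falls off the work surface, if the arm or the gripper's body presses on something with over 40 N, if the wrist force passes 120 N, or if a joint passes its speed limit or range.

### The arm

A 6-joint arm with a two-finger parallel gripper is mounted at the origin on the work surface. World frame = base frame: x ahead of the robot, y to its left, z up, the work surface at z = 0. Lengths are in m, angles in rad, forces in N, time in s.
With the tool pointing down it reaches from about 0.375 to 0.9 m from the base axis. Payload 3.1 kg.
Tool frame: the origin (TCP) lies at the very end of the fingers, on their centre line; the grasp point (between the pads) lies 19 mm behind it; z points along the fingers, y is the line along which they close (so a half turn about z gives the same grasp; the last joint's range is limited). The gripper opens to 87 mm and grips with 3 to 60 N. Pads are 19 mm wide; open, the fingers measure 117 mm over their backs; the gripper's body (75 mm by 190 mm) begins 51 mm behind the grasp point.
Start: joints at [-1.29, 0.527, 1.433, -0, 1.181, -0.178], TCP at [0.277, -0.56, 0.223] pointing down, gripper open.
Joint ranges: [-3.08, 3.08], [-0.75, 2.2], [0.22, 2.44], [-1.43, 4.57], [0, 2.65], [-2.85, 2.85]. Speed limits (rad/s): [2.79, 2.79, 3.14, 3.14, 3.14, 3.14].

### API

Orientations are given as a unit quaternion [x, y, z, w].
In Python, from rig import status, viewer, robot gives the robot as it stands.
- The arm moves only by the tool arm_command, never from a script. Its arguments are lists of equal length, an entry for each row: "delta_rot": the turn, a rotation vector about the tool's x, y, z in degrees, a list of three; "delta_pos": the shift along the tool's x, y, z in m, a list of three; "gripper": the closure, from -1 (fully open) to 1 (shut). In form: {"delta_rot": [[rx, ry, rz], ...], "delta_pos": [[dx, dy, dz], ...], "gripper": [gripper, ...]}. A call has 1 to 12 rows; each row is the pose to reach, as a shift and turn from the pose commanded when the call began, along the tool's axes at that moment; what a row does not reach only later rows make up. A row lasts 1/12 s, in which the tool goes at most 41.7 mm and 7.16 degrees, less where a joint would pass 70% of its speed; a pose out of reach is approached as far as the arm can. A call with a gripper value outside its range is refused whole. The fingers move at their own pace and stop on an object; "grip_force" is the grip in N (left out, the last holds). Time passes only in rows, so rows that repeat a pose let the fingers close. It gives the time, the measured TCP pose, the force, the opening and the grip force at its end, in the units of the state.
- status.get_obs(): the state, without advancing time (a new reading comes with each control period).
- viewer.camera(name): name is "scene" or "top"; returns a dict with "pixels" (420x560x3 uint8, blue, green, red), "fx", "fy", "cx", "cy" (pixels), "pose" (4x4, takes a point from camera to world coordinates). Camera axes: x right, y down, z forward; pixel columns grow to the right and rows downward; lengths in m; the calibration is good to about 2 mm. A picture is of the moment at which its call begins. There is no depth.
- robot.hand_in(): hands the job in; it is judged then, once.
The state is a dict: "time": time; "q": joint angles; "joint_velocities": joint speeds; "joint_torque": joint torques, N m; "position": TCP position; "tool_rot": TCP orientation; "ft_force": force on the tool from outside, world axes, zero at the start; "moment": the same for the moment, N m; "grip_width": finger opening in m; "grip_force": force on a finger pad.
Only numpy, scipy, OpenCV 4.12 (cv2) and the standard library are available. Lean on these libraries where they do the work, as an engineer would, in place of code of your own. Each camera call takes 0.05 s, during which the arm holds its last target. There are 200 camera calls.

## Working session

There is one attempt and no reset: what is moved stays moved. The work goes in short steps, Python scripts to look and compute and a tool call to move; the robot and the scene stay as the last step left them, time stands still between calls to the robot, and variables do not carry over. Pictures are saved under pics/ and viewed, at most 14 in all, crops included, and the job is handed in when it is done.

Besides the shell and the picture viewer there is one more tool, called after "Call:" as name(argument=value, ...) on one line, values as JSON. arm_command: Moves the arm, as the interface text tells. Its arguments: {"type":"object","properties":{"delta_rot":{"type":"array","items":{"type":"array","items":{"type":"number"}}},"delta_pos":{"type":"array","items":{"type":"array","items":{"type":"number"}}},"gripper":{"type":"array","items":{"type":"number"}},"grip_force":{"type":"number"}},"required":["delta_rot","delta_pos","gripper"]}

```bash
mkdir -p pics; ls; python3 - <<'E'
from rig import status, viewer
import cv2, numpy as np
for n in ("top","scene"):
    c=viewer.camera(n); cv2.imwrite(f"pics/{n}0.png",c["pixels"])
    print(n,c["fx"],c["fy"],c["cx"],c["cy"]);print(np.round(c["pose"],4))
o=status.get_obs();print(o)
E
```

```text
pics
top 384.5431062470842 384.5431062470842 278.2205879615041 209.8251785826131
[[-2.230e-02 -9.745e-01  2.234e-01  4.558e-01]
 [-9.998e-01  2.180e-02 -4.600e-03 -3.500e-03]
 [-4.000e-04 -2.235e-01 -9.747e-01  7.824e-01]
 [ 0.000e+00  0.000e+00  0.000e+00  1.000e+00]]
scene 462.9235873513747 462.9235873513747 280.875703004281 210.6135701749805
[[-0.6038  0.6964 -0.3878  1.0664]
 [ 0.7971  0.5232 -0.3016  0.3553]
 [-0.0072 -0.4912 -0.871   1.0639]
 [ 0.      0.      0.      1.    ]]
{'time': 0.1, 'q': array([-1.28950772e+00,  5.28372472e-01,  1.43376916e+00,  6.30741900e-07,
        1.18138094e+00, -1.78524703e-01]), 'joint_velocities': array([ 0.0010936 , -0.00243399, -0.00337557, -0.00139667, -0.00086025,
        0.00015221]), 'joint_torque': array([-9.68558038e-05, -4.40986741e+01, -1.77151000e+01,  6.36351923e-02,
        5.34179597e-02, -3.82989469e-05]), 'position': array([ 0.27719213, -0.55944288,  0.22167152]), 'tool_rot': array([ 9.73687245e-01,  2.27886413e-01, -4.92685318e-05, -9.63702948e-04]), 'ft_force': array([-0.50907542, -0.51752929, -0.52354212]), 'moment': array([0.02172218, 0.00737069, 0.00315357]), 'grip_force': 0.0, 'grip_width': 0.08694806644684258}
```

View pics/top0.png

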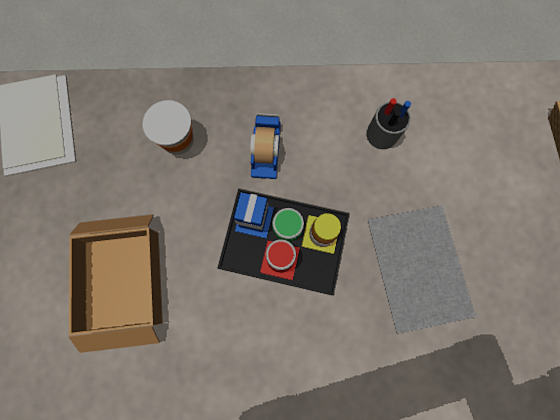

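View pics/scene0.png

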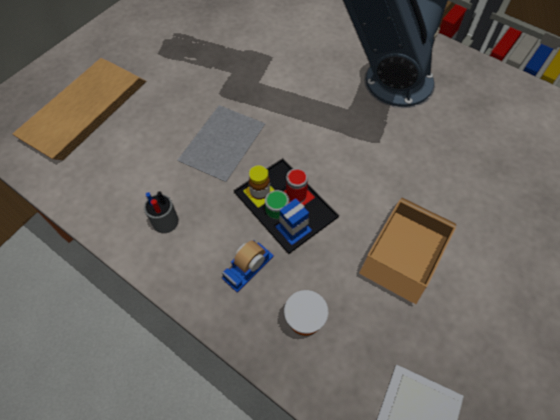

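The top view (up = +x, left = +y) shows the tray near (285,240), with blue box (251,210), green tin (288,223), jar (325,230) and red tin (281,255). The mat is at (420,270), so y<0, and the carton at (115,283), so y>0. The tape is at (265,147), and the open side of the green tin faces it.

```bash
cat > h.py <<'E'
from rig import status, viewer
import cv2, numpy as np
from scipy.spatial.transform import Rotation as R
def ray(c,uv,z):
    uv=np.atleast_2d(np.array(uv,float)); P=c["pose"]
    d=np.c_[(uv[:,0]-c["cx"])/c["fx"],(uv[:,1]-c["cy"])/c["fy"],np.ones(len(uv))]@P[:3,:3].T
    return P[:3,3]+d*((z-P[2,3])/d[:,2])[:,None]
def mask(c,lo,hi,roi=None):
    hsv=cv2.cvtColor(c["pixels"],cv2.COLOR_BGR2HSV); m=cv2.inRange(hsv,lo,hi)
    if roi:
        k=np.zeros_like(m); x0,y0,x1,y1=roi; k[y0:y1,x0:x1]=255; m&=k
    return m
def biggest(m): return max(cv2.findContours(m,cv2.RETR_EXTERNAL,cv2.CHAIN_APPROX_NONE)[0],key=cv2.contourArea)
def rect(c,cnt,z):
    "minimum rectangle of a contour cast onto the plane z: centre, size (mm), yaw (deg)"
    p=ray(c,cnt[:,0,:],z)[:,:2]; r=cv2.minAreaRect((p*1000).astype(np.float32)); return np.round(np.r_[r[0],r[1],r[2]],1)
E
python3 - <<'E'
from h import *
c=viewer.camera("top"); roi=(215,185,355,300)
hsv=cv2.cvtColor(c["pixels"],cv2.COLOR_BGR2HSV)
for n,p in dict(mat=(420,270),red=(281,255),redpad=(268,272),yel=(325,225),ypad=(312,246),blue=(243,208),bpad=(246,231),green=(288,223),tray=(310,275),table=(200,320),carton=(120,280),wall=(80,285)).items(): print(n,hsv[p[1],p[0]])
im=cv2.resize(c["pixels"][185:300,215:355],None,fx=5.7,fy=5.2,interpolation=cv2.INTER_NEAREST)
cv2.imwrite("pics/crop.png",im)
k=cv2.resize(c["pixels"][195:365,50:180],None,fx=4,fy=3.5,interpolation=cv2.INTER_NEAREST); cv2.imwrite("pics/carton.png",k)
tray=mask(c,(0,0,0),(180,255,45),roi); tray=cv2.morphologyEx(tray,cv2.MORPH_CLOSE,np.ones((25,25))); print("tray",rect(c,biggest(tray),.012))
E
```

```text
mat [ 60   2 120]
red [  2 189 166]
redpad [  2 187 169]
yel [ 30 161 168]
ypad [ 30 161 169]
blue [108 183 159]
bpad [108 181 162]
green [ 67 150 143]
tray [150   7  39]
table [ 13  28 144]
carton [ 16 121 166]
wall [ 16 157  47]
tray [569.3 -17.4 234.2 168.3  75.8]
```

View pics/crop.png

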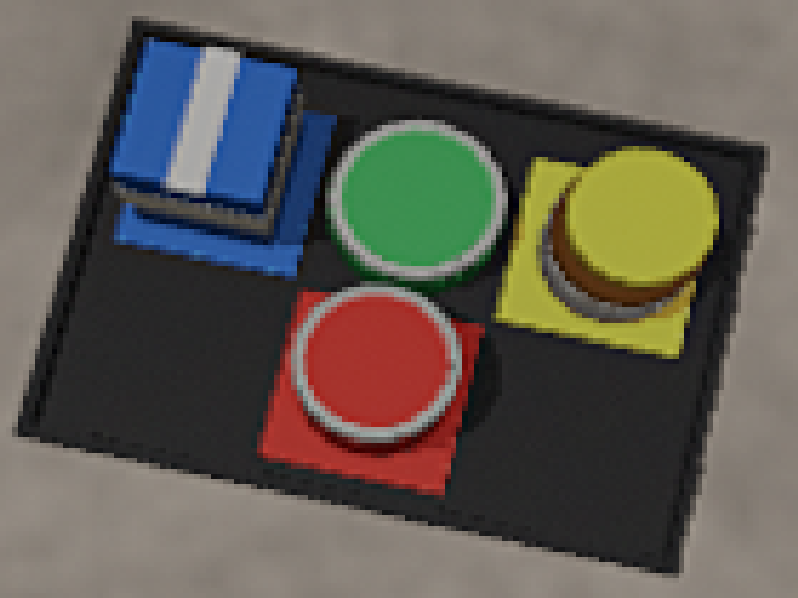

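The crop confirms the layout. The tray fit of 234x168 mm matches the given size. The red, yellow and blue pads all show their near edges, and the fourth side, towards the tape, is open. Now the exact centres.

```bash
python3 - <<'E'
from h import *
c=viewer.camera("top"); roi=(215,185,355,300)
a=np.radians(75.8); l=np.array([np.cos(a),np.sin(a)]); u=np.array([l[1],-l[0]])
def comp(m,p):
    n,L=cv2.connectedComponents(m,connectivity=4); return ((L==L[p[1],p[0]])*255).astype(np.uint8)
def disc(m,z):
    p=(ray(c,biggest(m)[:,0,:],z)[:,:2]*1000).astype(np.float32); e=cv2.fitEllipse(p); print(np.round(e[0],1),np.round(e[1],1)); return np.array(e[0])
g=disc(comp(mask(c,(50,80,100),(80,255,255),roi),(288,223)),.054)
r=disc(comp(mask(c,(0,140,140),(8,255,255),roi),(281,253)),.096)
print("pred red",g-70*u,"jar",g-70*l,"blue",g+70*l)
rr=lambda lo,hi:mask(c,lo,hi,roi)
for n,m in dict(red=rr((0,120,110),(8,255,255)),yel=rr((26,100,110),(34,255,255)),blue=rr((100,120,120),(115,255,255))).items():
    v,w=np.nonzero(m); p=ray(c,np.c_[w,v],.006)[:,:2]*1000; U=p@u; Lc=p@l
    near=U<np.min(U)+25 # strip near the robot: pad only
    ext=Lc[near].min(),Lc[near].max(); cen=(ext[0]+ext[1])/2*l+(U.min()-.7+33)*u
    print(n,"width",ext[1]-ext[0],"pad centre",cen.round(1))
    p=ray(c,np.c_[w,v],.096 if n!='blue' else .1)[:,:2]*1000; U=p@u;Lc=p@l
    print("   top extents: u max",U.max()," l",Lc[U>U.max()-25].min(),Lc[U>U.max()-25].max(), "cen u",U.max()-(27 if n!='blue' else 25))
for n in("red","jar","blue"): p={"red":g-70*u,"jar":g-70*l,"blue":g+70*l}[n]; print(n,"u,l",p@u,p@l)
m=cv2.medianBlur(mask(c,(0,0,90),(180,14,160),(350,190,490,345)),5); print("mat",rect(c,biggest(m),.003))
k=cv2.medianBlur(mask(c,(8,90,20),(22,255,255),(50,200,185,365)),3); x=biggest(k); print("carton px",cv2.boundingRect(x),"at .06",rect(c,x,.06))
f=mask(c,(12,100,150),(20,160,190),(85,225,160,335)); f=cv2.medianBlur(f,5); print("carton floor",rect(c,biggest(f),.004))
E
```

```text
[597.3 -24.7] [49.2 49.7]
[532.4  -8.9] [42.8 43.1]
pred red [529.46469221  -7.49297273] jar [580.15434969 -92.52566424] blue [614.49738371  43.19668475]
red width 66.49892417946353 pad centre [530.   -7.2]
   top extents: u max 540.1612199316917  l 91.95591784764456 150.70439296956212 cen u 513.1612199316917
yel width 66.27679337120082 pad centre [580.6 -92.2]
   top extents: u max 610.3859707083823  l 27.266995224028143 88.59598032015371 cen u 583.3859707083823
blue width 65.33540157313789 pad centre [615.9  42.9]
   top extents: u max 612.4417874492764  l 170.0741581972348 218.8413628270985 cen u 587.4417874492764
red u,l 515.1251653472899 122.61757198588862
jar u,l 585.1251653472899 52.617571985888596
blue u,l 585.12516534729 192.61757198588865
mat [ 511.1 -289.1  229.6  159.5   10. ]
carton px (69, 215, 93, 138) at .06 [493.5 299.1 236.6 167.1   5.4]
carton floor [496.2 309.1 177.4 116.1   5.4]
```

View pics/carton.png

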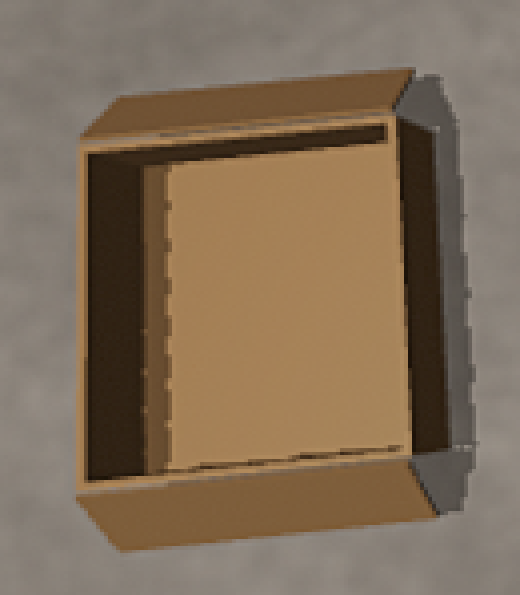

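Carton crop: the outer rim corners are at picture pixels (70,235.6), (149,227.9), (69.5,336.4) and (152.7,326.4). The pads, tops and 70 mm layout agree to about 1 mm, and the mat fit of 229.6x159.5 mm is right. Next I work out the moves.

```bash
cat >> h.py <<'E'
def go(*targets):
    "print tool-frame shift (m) and rz (deg) from the present pose to targets (x,y,z,yaw of tool x in deg)"
    o=status.get_obs(); T=R.from_quat(o["tool_rot"]); M=T.as_matrix(); yaw=np.degrees(np.arctan2(M[1,0],M[0,0]))
    tilt=np.degrees(np.arccos(-M[2,2])); print("t%.1f"%o["time"],"now",o["position"].round(4),"yaw %.1f tilt %.2f w %.4f F"%(yaw,tilt,o["grip_width"]),o["ft_force"].round(1))
    for t in targets:
        D=R.from_euler("z",t[3],degrees=True)*R.from_quat([1,0,0,0])
        print(" ->",t,"pos",(M.T@(np.array(t[:3])-o["position"])).round(4),"rot",np.degrees((T.inv()*D).as_rotvec()).round(1))
MAT=np.array([.511,-.289]); E=np.array([np.cos(np.radians(10)),np.sin(np.radians(10))])
def slot(s): return MAT+s*E
E
python3 - <<'E'
from h import *
c=viewer.camera("top")
p=ray(c,[(70,235.6),(149,227.9),(152.7,326.4),(69.5,336.4)],.06)[:,:2]*1000
print("carton",p.mean(0),np.linalg.norm(p-np.roll(p,1,0),axis=1))
print(slot(-.075),slot(0),slot(.075))
go((.580,-.092,.18,75.8),(.580,-.092,.049,75.8))
E
```

```text
carton [494.89615459 306.53734696] [183.78796336 149.62814508 181.31916804 148.89221454]
[ 0.43713942 -0.30202361] [ 0.511 -0.289] [ 0.58486058 -0.27597639]
t0.2 now [ 0.2773 -0.5597  0.2221] yaw 26.3 tilt 0.06 w 0.0870 F [ 0.6 -0.6  0.3]
 -> (0.58, -0.092, 0.18, 75.8) pos [ 0.4789 -0.2848  0.0424] rot [ -0.1  -0.  -49.5]
 -> (0.58, -0.092, 0.049, 75.8) pos [ 0.4788 -0.2846  0.1734] rot [ -0.1  -0.  -49.5]
```

Call:
arm_command(delta_rot=[[0, 0, -5], [0, 0, -10], [0, 0, -16], [0, 0, -22], [0, 0, -28], [0, 0, -34], [0, 0, -40], [0, 0, -46], [0, 0, -49.5], [0, 0, -49.5], [0, 0, -49.5], [0, 0, -49.5]], delta_pos=[[0.02, -0.012, 0.0], [0.05, -0.03, 0.0], [0.08, -0.048, 0.0], [0.114, -0.068, 0.0], [0.148, -0.088, 0.0], [0.182, -0.108, 0.01], [0.216, -0.128, 0.02], [0.25, -0.149, 0.02], [0.284, -0.169, 0.03], [0.318, -0.189, 0.03], [0.352, -0.209, 0.03], [0.386, -0.23, 0.03]], gripper=[-1, -1, -1, -1, -1, -1, -1, -1, -1, -1, -1, -1], grip_force=25)

```text
time: 1.25
position: [0.522, -0.181, 0.1924]
tool_rot: [0.789, 0.615, -0.0, -0.0]
ft_force: [0.3, -0.5, 0.3]
grip_width: 0.0868
grip_force: 0.0
```

```bash
python3 -c "
from h import *
go((.580,-.092,.18,75.8),(.580,-.092,.049,75.8))"
```

```text
t1.2 now [ 0.522  -0.181   0.1924] yaw 75.8 tilt 0.01 w 0.0868 F [ 0.3 -0.5  0.3]
 -> (0.58, -0.092, 0.18, 75.8) pos [0.1005 0.0344 0.0124] rot [-0.  0.  0.]
 -> (0.58, -0.092, 0.049, 75.8) pos [0.1005 0.0345 0.1434] rot [-0.  0.  0.]
```

Call:
arm_command(delta_rot=[[0, 0, 0], [0, 0, 0], [0, 0, 0], [0, 0, 0], [0, 0, 0], [0, 0, 0], [0, 0, 0], [0, 0, 0], [0, 0, 0], [0, 0, 0], [0, 0, 0], [0, 0, 0]], delta_pos=[[0.03, 0.01, 0.005], [0.06, 0.02, 0.01], [0.09, 0.03, 0.012], [0.1005, 0.0345, 0.012], [0.1005, 0.0345, 0.012], [0.1005, 0.0345, 0.025], [0.1005, 0.0345, 0.05], [0.1005, 0.0345, 0.075], [0.1005, 0.0345, 0.1], [0.1005, 0.0345, 0.125], [0.1005, 0.0345, 0.143], [0.1005, 0.0345, 0.143]], gripper=[-1, -1, -1, -1, -1, -1, -1, -1, -1, -1, -1, -1])

```text
time: 2.25
position: [0.5758, -0.0945, 0.0461]
tool_rot: [0.789, 0.614, -0.002, -0.003]
ft_force: [-0.3, 0.2, -0.2]
grip_width: 0.087
grip_force: 0.0
```

Call:
arm_command(delta_rot=[[0, 0, 0], [0, 0, 0], [0, 0, 0], [0, 0, 0], [0, 0, 0], [0, 0, 0], [0, 0, 0], [0, 0, 0], [0, 0, 0]], delta_pos=[[0, 0, 0], [0, 0, 0], [0, 0, 0], [0, 0, 0], [0, 0, 0], [0, 0, 0], [0, 0, 0], [0, 0, 0], [0, 0, 0]], gripper=[1, 1, 1, 1, 1, 1, 1, 1, 1], grip_force=25)

```text
time: 3.0
position: [0.5813, -0.0943, 0.0508]
tool_rot: [0.789, 0.615, 0.001, 0.002]
ft_force: [2.3, -0.1, 5.8]
grip_width: 0.0529
grip_force: 25.0
```

```bash
python3 -c "
from h import *
go((.585,-.276,.18,10),(.585,-.276,.047,10))"
```

```text
t3.0 now [ 0.5813 -0.0943  0.0508] yaw 75.8 tilt 0.28 w 0.0529 F [ 2.3 -0.1  5.8]
 -> (0.585, -0.276, 0.18, 10) pos [-0.1754  0.0486 -0.1289] rot [ 0.3 -0.1 65.8]
 -> (0.585, -0.276, 0.047, 10) pos [-0.1753  0.048   0.0041] rot [ 0.3 -0.1 65.8]
```

Call:
arm_command(delta_rot=[[0, 0, 0], [0, 0, 0], [0, 0, 0], [0, 0, 0], [0, 0, 0], [0, 0, 0], [0, 0, 0], [0, 0, 0], [0, 0, 0], [0, 0, 0]], delta_pos=[[0, 0, -0.005], [0, 0, -0.015], [0, 0, -0.03], [0, 0, -0.05], [0, 0, -0.07], [0, 0, -0.09], [0, 0, -0.11], [0, 0, -0.125], [0, 0, -0.13], [0, 0, -0.13]], gripper=[1, 1, 1, 1, 1, 1, 1, 1, 1, 1])

```text
time: 3.83
position: [0.5789, -0.0934, 0.1806]
tool_rot: [0.789, 0.615, 0.0, 0.0]
ft_force: [0.5, -0.1, -4.0]
grip_width: 0.0534
grip_force: 25.0
```

```bash
python3 -c "
from h import *
go((.585,-.276,.18,10))"
```

```text
t3.8 now [ 0.5789 -0.0934  0.1806] yaw 75.9 tilt 0.03 w 0.0534 F [ 0.5 -0.1 -4. ]
 -> (0.585, -0.276, 0.18, 10) pos [-0.1756  0.0505  0.0006] rot [ 0.  -0.  65.9]
```

Call:
arm_command(delta_rot=[[0, 0, 3], [0, 0, 9], [0, 0, 15], [0, 0, 22], [0, 0, 29], [0, 0, 36], [0, 0, 43], [0, 0, 50], [0, 0, 57], [0, 0, 63], [0, 0, 66], [0, 0, 66]], delta_pos=[[-0.008, 0.002, 0], [-0.024, 0.007, 0], [-0.04, 0.012, 0], [-0.06, 0.017, 0], [-0.08, 0.023, 0], [-0.1, 0.029, 0], [-0.12, 0.035, 0], [-0.14, 0.04, 0], [-0.157, 0.045, 0], [-0.17, 0.049, 0], [-0.175, 0.05, 0], [-0.175, 0.05, 0]], gripper=[1, 1, 1, 1, 1, 1, 1, 1, 1, 1, 1, 1])

```text
time: 4.83
position: [0.5835, -0.2765, 0.1773]
tool_rot: [0.996, 0.084, -0.002, -0.001]
ft_force: [-0.2, 0.3, -3.4]
grip_width: 0.0532
grip_force: 25.0
```

Call:
arm_command(delta_rot=[[0, 0, 0], [0, 0, 0], [0, 0, 0], [0, 0, 0], [0, 0, 0], [0, 0, 0], [0, 0, 0], [0, 0, 0], [0, 0, 0], [0, 0, 0], [0, 0, 0], [0, 0, 0]], delta_pos=[[0, 0, 0], [0, 0, 0.008], [0, 0, 0.024], [0, 0, 0.044], [0, 0, 0.064], [0, 0, 0.084], [0, 0, 0.104], [0, 0, 0.118], [0, 0, 0.124], [0, 0, 0.128], [0, 0, 0.131], [0, 0, 0.131]], gripper=[1, 1, 1, 1, 1, 1, 1, 1, 1, 1, 1, 1])

```text
time: 5.83
position: [0.5851, -0.2753, 0.0486]
tool_rot: [0.996, 0.086, 0.0, 0.0]
ft_force: [-0.3, -0.1, -3.8]
grip_width: 0.0531
grip_force: 25.0
```

```bash
python3 -c "
from h import *
go((.585,-.276,.047,10))"
```

```text
t5.8 now [ 0.5851 -0.2753  0.0486] yaw 9.9 tilt 0.01 w 0.0531 F [-0.3 -0.1 -3.8]
 -> (0.585, -0.276, 0.047, 10) pos [-0.0003  0.0006  0.0016] rot [ 0.  -0.  -0.1]
```

Call:
arm_command(delta_rot=[[0, 0, 0], [0, 0, 0], [0, 0, 0], [0, 0, 0]], delta_pos=[[0, 0, 0.001], [0, 0, 0.002], [0, 0, 0.003], [0, 0, 0.003]], gripper=[1, 1, 1, 1])

```text
time: 6.17
position: [0.5858, -0.276, 0.0477]
tool_rot: [0.996, 0.086, 0.001, 0.001]
ft_force: [-0.6, 0.1, 4.8]
grip_width: 0.0527
grip_force: 25.0
```

Call:
arm_command(delta_rot=[[0, 0, 0], [0, 0, 0], [0, 0, 0], [0, 0, 0], [0, 0, 0], [0, 0, 0], [0, 0, 0], [0, 0, 0], [0, 0, 0], [0, 0, 0], [0, 0, 0], [0, 0, 0]], delta_pos=[[0, 0, 0], [0, 0, 0], [0, 0, 0], [0, 0, 0], [0, 0, 0], [0, 0, -0.01], [0, 0, -0.03], [0, 0, -0.06], [0, 0, -0.09], [0, 0, -0.12], [0, 0, -0.135], [0, 0, -0.135]], gripper=[-1, -1, -1, -1, -1, -1, -1, -1, -1, -1, -1, -1])

```text
time: 7.17
position: [0.5875, -0.2772, 0.1861]
tool_rot: [0.996, 0.086, 0.004, 0.003]
ft_force: [0.6, -0.5, 0.6]
grip_width: 0.0869
grip_force: 0.0
```

```bash
python3 -c "
from h import *
go((.530,-.008,.18,-14.2))"
```

```text
t7.2 now [ 0.5875 -0.2772  0.1861] yaw 9.9 tilt 0.58 w 0.0869 F [ 0.6 -0.5  0.6]
 -> (0.53, -0.008, 0.18, -14.2) pos [-0.0107 -0.2752  0.004 ] rot [ 0.3 -0.5 24. ]
```

Call:
arm_command(delta_rot=[[0, 0, 2], [0, 0, 5], [0, 0, 9], [0, 0, 13], [0, 0, 17], [0, 0, 21], [0, 0, 24], [0, 0, 24], [0, 0, 24], [0, 0, 24]], delta_pos=[[0, -0.015, 0], [-0.001, -0.045, 0], [-0.002, -0.08, 0], [-0.003, -0.12, 0], [-0.005, -0.16, 0], [-0.006, -0.2, 0], [-0.007, -0.235, 0], [-0.008, -0.26, 0], [-0.008, -0.274, 0], [-0.008, -0.274, 0]], gripper=[-1, -1, -1, -1, -1, -1, -1, -1, -1, -1])

```text
time: 8.0
position: [0.5286, -0.0043, 0.1799]
tool_rot: [0.993, -0.121, -0.001, -0.0]
ft_force: [0.2, 0.7, 0.2]
grip_width: 0.087
grip_force: 0.0
```

```bash
python3 -c "
from h import *
go((.530,-.0078,.049,-14.2))"
```

```text
t8.0 now [ 0.5286 -0.0043  0.1799] yaw -13.9 tilt 0.16 w 0.0870 F [0.2 0.7 0.2]
 -> (0.53, -0.0078, 0.049, -14.2) pos [0.0026 0.0031 0.1309] rot [-0.   0.2  0.3]
```

Call:
arm_command(delta_rot=[[0, 0, 0], [0, 0, 0], [0, 0, 0], [0, 0, 0], [0, 0, 0], [0, 0, 0], [0, 0, 0], [0, 0, 0], [0, 0, 0], [0, 0, 0]], delta_pos=[[0.001, 0.001, 0], [0.001, 0.001, 0.01], [0.001, 0.001, 0.03], [0.001, 0.001, 0.05], [0.001, 0.001, 0.075], [0.001, 0.001, 0.1], [0.001, 0.001, 0.12], [0.001, 0.001, 0.131], [0.001, 0.001, 0.131], [0.001, 0.001, 0.131]], gripper=[-1, -1, -1, -1, -1, -1, -1, -1, -1, -1])

```text
time: 8.83
position: [0.531, -0.0092, 0.0488]
tool_rot: [0.992, -0.124, -0.001, 0.0]
ft_force: [-0.2, -0.7, 0.8]
grip_width: 0.087
grip_force: 0.0
```

```bash
python3 -c "
from h import *
go((.530,-.0078,.049,-14.2))"
```

```text
t8.8 now [ 0.531  -0.0092  0.0488] yaw -14.2 tilt 0.06 w 0.0870 F [-0.2 -0.7  0.8]
 -> (0.53, -0.0078, 0.049, -14.2) pos [-0.0013 -0.0011 -0.0001] rot [ 0.   0.1 -0. ]
```

Good. Grip and lift.

Call:
arm_command(delta_rot=[[0, 0, 0], [0, 0, 0], [0, 0, 0], [0, 0, 0], [0, 0, 0], [0, 0, 0], [0, 0, 0], [0, 0, 0]], delta_pos=[[0, 0, 0], [0, 0, 0], [0, 0, 0], [0, 0, 0], [0, 0, 0], [0, 0, 0], [0, 0, 0], [0, 0, 0]], gripper=[1, 1, 1, 1, 1, 1, 1, 1])

```text
time: 9.5
position: [0.5311, -0.0082, 0.05]
tool_rot: [0.992, -0.123, 0.0, 0.0]
ft_force: [-1.0, -0.7, 4.3]
grip_width: 0.0536
grip_force: 25.0
```

Call:
arm_command(delta_rot=[[0, 0, 0], [0, 0, 0], [0, 0, 0], [0, 0, 0], [0, 0, 0], [0, 0, 0], [0, 0, 0], [0, 0, 0], [0, 0, 0], [0, 0, 0], [0, 0, 0]], delta_pos=[[0, 0, -0.005], [0, 0, -0.015], [0, 0, -0.03], [0, 0, -0.05], [0, 0, -0.07], [0, 0, -0.09], [0, 0, -0.11], [0, 0, -0.125], [0, 0, -0.13], [0, 0, -0.13], [0, 0, -0.13]], gripper=[1, 1, 1, 1, 1, 1, 1, 1, 1, 1, 1])

```text
time: 10.42
position: [0.5304, -0.008, 0.1794]
tool_rot: [0.992, -0.123, -0.0, -0.0]
ft_force: [-0.1, 0.4, -1.5]
grip_width: 0.0534
grip_force: 25.0
```

```bash
python3 -c "
from h import *
go((.437,-.302,.178,10))"
```

```text
t10.4 now [ 0.5304 -0.008   0.1794] yaw -14.2 tilt 0.03 w 0.0534 F [-0.1  0.4 -1.5]
 -> (0.437, -0.302, 0.178, 10) pos [-0.0187  0.3079  0.0014] rot [ -0.    0.  -24.2]
```

Call:
arm_command(delta_rot=[[0, 0, -2], [0, 0, -4], [0, 0, -7], [0, 0, -10], [0, 0, -13], [0, 0, -16], [0, 0, -19], [0, 0, -22], [0, 0, -24], [0, 0, -24], [0, 0, -24], [0, 0, -24]], delta_pos=[[-0.001, 0.012, 0], [-0.002, 0.035, 0], [-0.004, 0.065, 0], [-0.006, 0.1, 0], [-0.008, 0.135, 0], [-0.01, 0.17, 0], [-0.012, 0.205, 0], [-0.015, 0.24, 0], [-0.017, 0.27, 0], [-0.018, 0.295, 0], [-0.0187, 0.308, 0], [-0.0187, 0.308, 0]], gripper=[1, 1, 1, 1, 1, 1, 1, 1, 1, 1, 1, 1])

```text
time: 11.42
position: [0.4366, -0.3046, 0.1784]
tool_rot: [0.996, 0.084, -0.0, -0.0]
ft_force: [0.4, 1.3, -3.0]
grip_width: 0.0537
grip_force: 25.0
```

Call:
arm_command(delta_rot=[[0, 0, 0], [0, 0, 0], [0, 0, 0], [0, 0, 0], [0, 0, 0], [0, 0, 0], [0, 0, 0], [0, 0, 0], [0, 0, 0], [0, 0, 0], [0, 0, 0], [0, 0, 0]], delta_pos=[[0, 0, 0], [0, 0, 0.008], [0, 0, 0.024], [0, 0, 0.044], [0, 0, 0.064], [0, 0, 0.084], [0, 0, 0.104], [0, 0, 0.118], [0, 0, 0.125], [0, 0, 0.13], [0, 0, 0.133], [0, 0, 0.133]], gripper=[1, 1, 1, 1, 1, 1, 1, 1, 1, 1, 1, 1])

```text
time: 12.42
position: [0.4379, -0.3014, 0.0472]
tool_rot: [0.996, 0.086, 0.0, 0.0]
ft_force: [0.4, -0.6, -1.4]
grip_width: 0.0539
grip_force: 25.0
```

Call:
arm_command(delta_rot=[[0, 0, 0], [0, 0, 0], [0, 0, 0], [0, 0, 0]], delta_pos=[[0, 0, 0.001], [0, 0, 0.002], [0, 0, 0.002], [0, 0, 0.002]], gripper=[1, 1, 1, 1])

```text
time: 12.75
position: [0.4382, -0.302, 0.0469]
tool_rot: [0.996, 0.086, 0.001, 0.001]
ft_force: [-0.9, 2.3, 12.6]
grip_width: 0.0538
grip_force: 25.0
```

Call:
arm_command(delta_rot=[[0, 0, 0], [0, 0, 0], [0, 0, 0], [0, 0, 0], [0, 0, 0], [0, 0, 0], [0, 0, 0], [0, 0, 0], [0, 0, 0], [0, 0, 0], [0, 0, 0], [0, 0, 0]], delta_pos=[[0, 0, 0], [0, 0, 0], [0, 0, 0], [0, 0, 0], [0, 0, 0], [0, 0, -0.01], [0, 0, -0.03], [0, 0, -0.06], [0, 0, -0.09], [0, 0, -0.12], [0, 0, -0.135], [0, 0, -0.135]], gripper=[-1, -1, -1, -1, -1, -1, -1, -1, -1, -1, -1, -1])

```text
time: 13.75
position: [0.4394, -0.3041, 0.1839]
tool_rot: [0.996, 0.086, 0.003, 0.004]
ft_force: [1.0, -0.2, -0.1]
grip_width: 0.0871
grip_force: 0.0
```

```bash
python3 -c "
from h import *
go((.615,.043,.18,75.8))"
```

```text
t13.8 now [ 0.4394 -0.3041  0.1839] yaw 9.8 tilt 0.52 w 0.0871 F [ 1.  -0.2 -0.1]
 -> (0.615, 0.043, 0.18, 75.8) pos [ 0.2324 -0.312   0.0027] rot [  0.5  -0.  -66. ]
```

Call:
arm_command(delta_rot=[[0, 0, -4], [0, 0, -10], [0, 0, -17], [0, 0, -24], [0, 0, -31], [0, 0, -38], [0, 0, -45], [0, 0, -52], [0, 0, -58], [0, 0, -63], [0, 0, -66], [0, 0, -66]], delta_pos=[[0.012, -0.016, 0], [0.033, -0.044, 0], [0.056, -0.075, 0], [0.08, -0.106, 0], [0.104, -0.138, 0], [0.128, -0.17, 0], [0.152, -0.202, 0], [0.176, -0.234, 0], [0.198, -0.263, 0], [0.217, -0.288, 0], [0.23, -0.305, 0], [0.2335, -0.3098, 0]], gripper=[-1, -1, -1, -1, -1, -1, -1, -1, -1, -1, -1, -1])

```text
time: 14.75
position: [0.6151, 0.0465, 0.1783]
tool_rot: [0.787, 0.616, 0.0, -0.001]
ft_force: [0.6, -0.7, -0.1]
grip_width: 0.0873
grip_force: 0.0
```

Call:
arm_command(delta_rot=[[0, 0, 0], [0, 0, 0], [0, 0, 0], [0, 0, 0]], delta_pos=[[0, 0, 0], [0, 0, 0], [0, 0, 0.01], [0, 0, 0.01]], gripper=[-1, -1, -1, -1])

```text
time: 15.08
position: [0.6127, 0.0415, 0.1676]
tool_rot: [0.79, 0.614, -0.002, -0.001]
ft_force: [-0.2, 0.3, -0.3]
grip_width: 0.0869
grip_force: 0.0
```

```bash
python3 -c "
from h import *
go((.615,.043,.049,75.8))"
```

```text
t15.1 now [0.6127 0.0415 0.1676] yaw 75.7 tilt 0.23 w 0.0869 F [-0.2  0.3 -0.3]
 -> (0.615, 0.043, 0.049, 75.8) pos [0.0021 0.0023 0.1186] rot [-0.2  0.1 -0.1]
```

Call:
arm_command(delta_rot=[[0, 0, 0], [0, 0, 0], [0, 0, 0], [0, 0, 0], [0, 0, 0], [0, 0, 0], [0, 0, 0], [0, 0, 0], [0, 0, 0], [0, 0, 0]], delta_pos=[[0.001, 0.001, 0], [0.001, 0.001, 0.01], [0.001, 0.001, 0.025], [0.001, 0.001, 0.045], [0.001, 0.001, 0.07], [0.001, 0.001, 0.095], [0.001, 0.001, 0.11], [0.001, 0.001, 0.118], [0.001, 0.001, 0.118], [0.001, 0.001, 0.118]], gripper=[-1, -1, -1, -1, -1, -1, -1, -1, -1, -1])

```text
time: 15.92
position: [0.6159, 0.0433, 0.0514]
tool_rot: [0.789, 0.614, -0.0, -0.0]
ft_force: [0.4, -0.4, 0.6]
grip_width: 0.0874
grip_force: 0.0
```

Call:
arm_command(delta_rot=[[0, 0, 0], [0, 0, 0], [0, 0, 0], [0, 0, 0], [0, 0, 0], [0, 0, 0], [0, 0, 0], [0, 0, 0]], delta_pos=[[0, 0, 0], [0, 0, 0], [0, 0, 0], [0, 0, 0], [0, 0, 0], [0, 0, 0], [0, 0, 0], [0, 0, 0]], gripper=[1, 1, 1, 1, 1, 1, 1, 1])

```text
time: 16.58
position: [0.6166, 0.0435, 0.052]
tool_rot: [0.789, 0.615, 0.001, 0.001]
ft_force: [-0.5, -1.1, 1.1]
grip_width: 0.0501
grip_force: 25.0
```

Call:
arm_command(delta_rot=[[0, 0, 0], [0, 0, 0], [0, 0, 0], [0, 0, 0], [0, 0, 0], [0, 0, 0], [0, 0, 0], [0, 0, 0], [0, 0, 0], [0, 0, 0], [0, 0, 0]], delta_pos=[[0, 0, -0.005], [0, 0, -0.015], [0, 0, -0.03], [0, 0, -0.05], [0, 0, -0.07], [0, 0, -0.09], [0, 0, -0.11], [0, 0, -0.125], [0, 0, -0.13], [0, 0, -0.13], [0, 0, -0.13]], gripper=[1, 1, 1, 1, 1, 1, 1, 1, 1, 1, 1])

```text
time: 17.5
position: [0.6151, 0.0437, 0.1813]
tool_rot: [0.789, 0.615, -0.0, -0.0]
ft_force: [1.4, -0.6, -1.8]
grip_width: 0.0499
grip_force: 25.0
```

```bash
python3 -c "
from h import *
go((.511,-.289,.178,10))"
```

```text
t17.5 now [0.6151 0.0437 0.1813] yaw 75.8 tilt 0.05 w 0.0499 F [ 1.4 -0.6 -1.8]
 -> (0.511, -0.289, 0.178, 10) pos [-0.3481 -0.0196  0.0034] rot [-0.   0.  65.8]
```

Call:
arm_command(delta_rot=[[0, 0, 3], [0, 0, 9], [0, 0, 15], [0, 0, 22], [0, 0, 29], [0, 0, 36], [0, 0, 43], [0, 0, 50], [0, 0, 57], [0, 0, 62], [0, 0, 65], [0, 0, 66]], delta_pos=[[-0.014, -0.001, 0], [-0.04, -0.002, 0], [-0.073, -0.004, 0], [-0.109, -0.006, 0], [-0.145, -0.008, 0], [-0.181, -0.01, 0], [-0.217, -0.012, 0], [-0.253, -0.014, 0], [-0.288, -0.016, 0], [-0.318, -0.018, 0], [-0.34, -0.019, 0], [-0.348, -0.0195, 0]], gripper=[1, 1, 1, 1, 1, 1, 1, 1, 1, 1, 1, 1])

```text
time: 18.5
position: [0.5101, -0.2921, 0.18]
tool_rot: [0.997, 0.083, -0.001, -0.0]
ft_force: [-0.2, -0.4, -2.1]
grip_width: 0.05
grip_force: 25.0
```

Call:
arm_command(delta_rot=[[0, 0, 0], [0, 0, 0], [0, 0, 0], [0, 0, 0], [0, 0, 0], [0, 0, 0], [0, 0, 0], [0, 0, 0], [0, 0, 0], [0, 0, 0], [0, 0, 0], [0, 0, 0]], delta_pos=[[0, 0, 0], [0, 0, 0], [0, 0, 0.01], [0, 0, 0.03], [0, 0, 0.055], [0, 0, 0.08], [0, 0, 0.103], [0, 0, 0.118], [0, 0, 0.125], [0, 0, 0.13], [0, 0, 0.133], [0, 0, 0.133]], gripper=[1, 1, 1, 1, 1, 1, 1, 1, 1, 1, 1, 1])

```text
time: 19.5
position: [0.5124, -0.2884, 0.0493]
tool_rot: [0.996, 0.086, 0.0, 0.0]
ft_force: [-1.1, -0.4, -2.5]
grip_width: 0.0496
grip_force: 25.0
```

Call:
arm_command(delta_rot=[[0, 0, 0], [0, 0, 0], [0, 0, 0], [0, 0, 0]], delta_pos=[[0, 0, 0.001], [0, 0, 0.0015], [0, 0, 0.0015], [0, 0, 0.0015]], gripper=[1, 1, 1, 1])

```text
time: 19.83
position: [0.5128, -0.2891, 0.0489]
tool_rot: [0.996, 0.086, 0.001, 0.001]
ft_force: [0.1, 1.5, 5.2]
grip_width: 0.0498
grip_force: 25.0
```

Contact felt. Release, rise and verify.

Call:
arm_command(delta_rot=[[0, 0, 0], [0, 0, 0], [0, 0, 0], [0, 0, 0], [0, 0, 0], [0, 0, 0], [0, 0, 0], [0, 0, 0], [0, 0, 0], [0, 0, 0], [0, 0, 0], [0, 0, 0]], delta_pos=[[0, 0, 0], [0, 0, 0], [0, 0, 0], [0, 0, 0], [0, 0, 0], [0, 0, -0.01], [0, 0, -0.03], [0, 0, -0.06], [0, 0, -0.09], [0, 0, -0.12], [0, 0, -0.135], [0, 0, -0.135]], gripper=[-1, -1, -1, -1, -1, -1, -1, -1, -1, -1, -1, -1])

```text
time: 20.83
position: [0.5141, -0.2908, 0.187]
tool_rot: [0.996, 0.086, 0.003, 0.003]
ft_force: [-0.2, -0.6, -0.4]
grip_width: 0.0869
grip_force: 0.0
```

```bash
python3 -c "
from h import *
c=viewer.camera('scene'); cv2.imwrite('pics/s1.png',c['pixels'])
go((.597,-.025,.18,75.8))"
```

```text
t20.9 now [ 0.5129 -0.2899  0.1846] yaw 9.8 tilt 0.31 w 0.0871 F [-0.2 -0.5 -0.2]
 -> (0.597, -0.025, 0.18, 75.8) pos [ 0.1282 -0.2466  0.0041] rot [  0.3  -0.  -66. ]
```

View pics/s1.png

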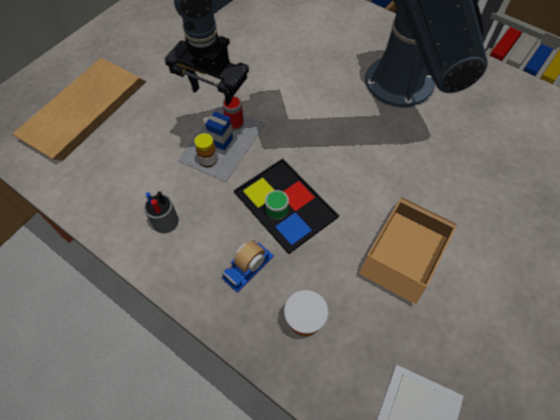

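The three tall goods stand on the mat, at (205,150), (220,130) and (233,110). The green tin is undisturbed at (277,205) and all the pads are clear. Next is the green tin.

Call:
arm_command(delta_rot=[[0, 0, -4], [0, 0, -10], [0, 0, -17], [0, 0, -24], [0, 0, -31], [0, 0, -38], [0, 0, -45], [0, 0, -52], [0, 0, -59], [0, 0, -66], [0, 0, -66], [0, 0, -66]], delta_pos=[[0.006, -0.012, 0], [0.019, -0.036, 0], [0.034, -0.064, 0], [0.049, -0.093, 0], [0.064, -0.122, 0], [0.079, -0.151, 0], [0.094, -0.18, 0], [0.108, -0.207, 0], [0.119, -0.228, 0], [0.126, -0.241, 0], [0.129, -0.246, 0], [0.129, -0.246, 0]], gripper=[-1, -1, -1, -1, -1, -1, -1, -1, -1, -1, -1, -1])

```text
time: 21.88
position: [0.5961, -0.0232, 0.1806]
tool_rot: [0.789, 0.614, -0.001, -0.001]
ft_force: [-0.6, -0.6, 0.2]
grip_width: 0.087
grip_force: 0.0
```

```bash
python3 -c "
from h import *
go((.597,-.025,.018,75.8))"
```

```text
t21.9 now [ 0.5961 -0.0232  0.1806] yaw 75.8 tilt 0.16 w 0.0870 F [-0.6 -0.6  0.2]
 -> (0.597, -0.025, 0.018, 75.8) pos [-0.0015  0.0017  0.1626] rot [-0.2  0.  -0. ]
```

Call:
arm_command(delta_rot=[[0, 0, 0], [0, 0, 0], [0, 0, 0], [0, 0, 0], [0, 0, 0], [0, 0, 0], [0, 0, 0], [0, 0, 0], [0, 0, 0], [0, 0, 0], [0, 0, 0], [0, 0, 0]], delta_pos=[[0, 0, 0], [0, 0.001, 0.01], [0, 0.001, 0.03], [0, 0.001, 0.055], [0, 0.001, 0.08], [0, 0.001, 0.105], [0, 0.001, 0.125], [0, 0.001, 0.14], [0, 0.001, 0.152], [0, 0.001, 0.16], [0, 0.001, 0.162], [0, 0.001, 0.162]], gripper=[-1, -1, -1, -1, -1, -1, -1, -1, -1, -1, -1, -1])

```text
time: 22.88
position: [0.5976, -0.0253, 0.0196]
tool_rot: [0.789, 0.614, -0.0, -0.0]
ft_force: [0.4, -1.0, 0.1]
grip_width: 0.087
grip_force: 0.0
```

Call:
arm_command(delta_rot=[[0, 0, 0], [0, 0, 0], [0, 0, 0], [0, 0, 0], [0, 0, 0], [0, 0, 0], [0, 0, 0], [0, 0, 0]], delta_pos=[[0, 0, 0], [0, 0, 0], [0, 0, 0], [0, 0, 0], [0, 0, 0], [0, 0, 0], [0, 0, 0], [0, 0, 0]], gripper=[1, 1, 1, 1, 1, 1, 1, 1])

```text
time: 23.55
position: [0.5979, -0.0248, 0.0206]
tool_rot: [0.789, 0.615, 0.0, 0.0]
ft_force: [-0.7, -0.2, 4.6]
grip_width: 0.0594
grip_force: 25.0
```

Call:
arm_command(delta_rot=[[0, 0, 0], [0, 0, 0], [0, 0, 0], [0, 0, 0], [0, 0, 0], [0, 0, 0], [0, 0, 0], [0, 0, 0], [0, 0, 0], [0, 0, 0], [0, 0, 0]], delta_pos=[[0, 0, -0.005], [0, 0, -0.015], [0, 0, -0.03], [0, 0, -0.05], [0, 0, -0.07], [0, 0, -0.09], [0, 0, -0.11], [0, 0, -0.125], [0, 0, -0.13], [0, 0, -0.13], [0, 0, -0.13]], gripper=[1, 1, 1, 1, 1, 1, 1, 1, 1, 1, 1])

```text
time: 24.47
position: [0.5973, -0.0247, 0.1498]
tool_rot: [0.789, 0.615, -0.0, -0.0]
ft_force: [0.0, -0.6, -2.3]
grip_width: 0.0599
grip_force: 25.0
```

```bash
python3 -c "
from h import *
go((.495,.3065,.15,95.4))"
```

```text
t24.5 now [ 0.5973 -0.0247  0.1498] yaw 75.8 tilt 0.04 w 0.0599 F [ 0.  -0.6 -2.3]
 -> (0.495, 0.3065, 0.15, 95.4) pos [ 2.962e-01 -1.802e-01 -1.000e-04] rot [ -0.   -0.  -19.6]
```

Call:
arm_command(delta_rot=[[0, 0, -1], [0, 0, -3], [0, 0, -5], [0, 0, -7], [0, 0, -9], [0, 0, -11], [0, 0, -13], [0, 0, -15], [0, 0, -17], [0, 0, -19], [0, 0, -19.6], [0, 0, -19.6]], delta_pos=[[0.012, -0.007, 0], [0.034, -0.021, 0], [0.062, -0.038, 0], [0.093, -0.057, 0], [0.124, -0.075, 0], [0.155, -0.094, 0], [0.186, -0.113, 0], [0.217, -0.132, 0], [0.246, -0.15, 0], [0.272, -0.165, 0], [0.29, -0.176, 0], [0.296, -0.18, 0]], gripper=[1, 1, 1, 1, 1, 1, 1, 1, 1, 1, 1, 1])

```text
time: 25.47
position: [0.4924, 0.3096, 0.1486]
tool_rot: [0.671, 0.741, -0.001, -0.001]
ft_force: [-0.3, -1.0, -2.6]
grip_width: 0.0595
grip_force: 25.0
```

Call:
arm_command(delta_rot=[[0, 0, 0], [0, 0, 0], [0, 0, 0], [0, 0, 0], [0, 0, 0], [0, 0, 0], [0, 0, 0], [0, 0, 0], [0, 0, 0], [0, 0, 0], [0, 0, 0], [0, 0, 0]], delta_pos=[[0, 0, 0], [0, 0, 0], [0, 0, 0.01], [0, 0, 0.03], [0, 0, 0.053], [0, 0, 0.077], [0, 0, 0.1], [0, 0, 0.115], [0, 0, 0.122], [0, 0, 0.127], [0, 0, 0.13], [0, 0, 0.13]], gripper=[1, 1, 1, 1, 1, 1, 1, 1, 1, 1, 1, 1])

```text
time: 26.47
position: [0.4963, 0.3055, 0.0209]
tool_rot: [0.673, 0.74, 0.0, 0.0]
ft_force: [0.2, 0.5, -2.2]
grip_width: 0.0593
grip_force: 25.0
```

Call:
arm_command(delta_rot=[[0, 0, 0], [0, 0, 0], [0, 0, 0], [0, 0, 0]], delta_pos=[[0, 0, 0.001], [0, 0, 0.0015], [0, 0, 0.0015], [0, 0, 0.0015]], gripper=[1, 1, 1, 1])

```text
time: 26.8
position: [0.4968, 0.3059, 0.0206]
tool_rot: [0.673, 0.74, 0.001, 0.001]
ft_force: [-1.1, -2.7, 7.1]
grip_width: 0.0595
grip_force: 25.0
```

Call:
arm_command(delta_rot=[[0, 0, 0], [0, 0, 0], [0, 0, 0], [0, 0, 0], [0, 0, 0], [0, 0, 0], [0, 0, 0], [0, 0, 0], [0, 0, 0], [0, 0, 0], [0, 0, 0], [0, 0, 0]], delta_pos=[[0, 0, 0], [0, 0, 0], [0, 0, 0], [0, 0, 0], [0, 0, 0], [0, 0, -0.01], [0, 0, -0.03], [0, 0, -0.06], [0, 0, -0.095], [0, 0, -0.13], [0, 0, -0.155], [0, 0, -0.16]], gripper=[-1, -1, -1, -1, -1, -1, -1, -1, -1, -1, -1, -1])

```text
time: 27.8
position: [0.4985, 0.3075, 0.1844]
tool_rot: [0.673, 0.74, 0.005, 0.002]
ft_force: [0.6, 0.0, 0.2]
grip_width: 0.0866
grip_force: 0.0
```

```bash
python3 - <<'E'
from h import *
c=viewer.camera('top'); cv2.imwrite('pics/t2.png',c['pixels'])
# tops on the mat and in the carton
def disc(lo,hi,roi,z,n):
    try:
        p=(ray(c,biggest(mask(c,lo,hi,roi))[:,0,:],z)[:,:2]*1000).astype(np.float32); e=cv2.fitEllipse(p); print(n,np.round(e[0],1),np.round(e[1],1))
    except Exception as x: print(n,x)
M=(350,180,500,350)
disc((0,140,110),(8,255,255),M,.093,"red"); disc((26,100,110),(34,255,255),M,.093,"jar"); disc((50,80,80),(80,255,255),(60,200,180,360),.054,"green")
p=mask(c,(100,100,120),(115,255,255),M); print("blue",rect(c,cv2.findNonZero(p),.097))
go((.585,-.276,.18,10))
E
```

```text
red [ 439.5 -302.1] [42.8 43.2]
jar [ 584.8 -276.1] [46.1 46.9]
green [496.3 306.4] [49.6 49.8]
blue [ 513.7 -289.3   49.3   49.     9.9]
t27.9 now [0.4978 0.3072 0.1831] yaw 95.5 tilt 0.49 w 0.0865 F [1.1 0.3 0.5]
 -> (0.585, -0.276, 0.18, 10) pos [-0.5889  0.0313  0.0019] rot [ 0.3 -0.5 85.5]
```

View pics/t2.png

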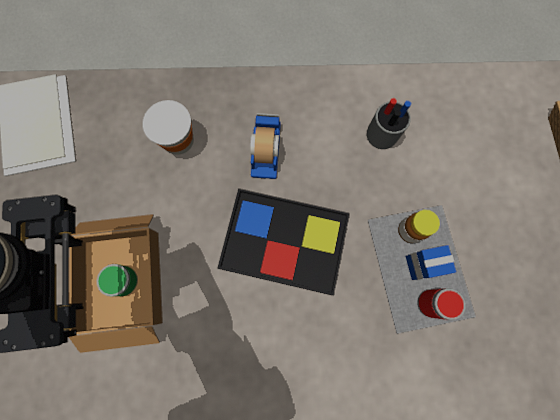

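The green tin stands in the carton at (117,280). On the mat are jar (425,225), blue box (437,262) and red tin (447,303), all upright. The pads are bare: blue (254,218), yellow (321,234) and red (280,260). Now the jar goes back first.

```bash
python3 - <<'E'
from h import *
c=viewer.camera('top'); roi=(215,185,355,300)
for n,lo,hi in(("red",(0,120,90),(8,255,255)),("yel",(26,100,90),(34,255,255)),("blue",(100,120,90),(115,255,255))): print(n,rect(c,biggest(mask(c,lo,hi,roi)),.006))
E
```

```text
red [530.9  -7.5  67.4  67.7  75.6]
yel [581.6 -92.4  67.3  67.8  75.7]
blue [616.1  43.3  67.2  67.7  75.9]
```

Call:
arm_command(delta_rot=[[0, 0, 3], [0, 0, 8], [0, 0, 14], [0, 0, 20], [0, 0, 26], [0, 0, 32], [0, 0, 38], [0, 0, 44], [0, 0, 50], [0, 0, 56], [0, 0, 62], [0, 0, 68]], delta_pos=[[-0.015, 0.001, 0], [-0.045, 0.003, 0], [-0.082, 0.005, 0], [-0.12, 0.007, 0], [-0.16, 0.009, 0], [-0.2, 0.012, 0], [-0.24, 0.014, 0], [-0.28, 0.016, 0], [-0.32, 0.018, 0], [-0.36, 0.02, 0], [-0.4, 0.023, 0], [-0.44, 0.025, 0]], gripper=[-1, -1, -1, -1, -1, -1, -1, -1, -1, -1, -1, -1])

```text
time: 28.9
position: [0.5609, -0.1309, 0.1764]
tool_rot: [0.972, 0.235, -0.002, -0.001]
ft_force: [1.2, 0.0, -0.8]
grip_width: 0.0871
grip_force: 0.0
```

```bash
python3 -c "
from h import *
go((.585,-.276,.18,10))"
```

```text
t28.9 now [ 0.5609 -0.1309  0.1764] yaw 27.1 tilt 0.25 w 0.0871 F [ 1.2  0.  -0.8]
 -> (0.585, -0.276, 0.18, 10) pos [-0.0447  0.1401 -0.0039] rot [-0.2  0.2 17.1]
```

Call:
arm_command(delta_rot=[[0, 0, 5], [0, 0, 10], [0, 0, 15], [0, 0, 17.4], [0, 0, 17.4], [0, 0, 17.4], [0, 0, 17.4]], delta_pos=[[-0.013, 0.038, 0], [-0.025, 0.073, 0], [-0.035, 0.103, 0], [-0.043, 0.126, 0], [-0.047, 0.138, 0], [-0.047, 0.14, 0], [-0.047, 0.14, 0]], gripper=[-1, -1, -1, -1, -1, -1, -1])

```text
time: 29.48
position: [0.5842, -0.2747, 0.1769]
tool_rot: [0.996, 0.088, -0.001, -0.001]
ft_force: [0.3, -0.8, 0.6]
grip_width: 0.0873
grip_force: 0.0
```

```bash
python3 -c "
from h import *
go((.585,-.276,.048,10))"
```

```text
t29.5 now [ 0.5842 -0.2747  0.1769] yaw 10.1 tilt 0.21 w 0.0873 F [ 0.3 -0.8  0.6]
 -> (0.585, -0.276, 0.048, 10) pos [0.0008 0.0018 0.1289] rot [-0.2  0.1  0.1]
```

Call:
arm_command(delta_rot=[[0, 0, 0], [0, 0, 0], [0, 0, 0], [0, 0, 0], [0, 0, 0], [0, 0, 0], [0, 0, 0], [0, 0, 0], [0, 0, 0], [0, 0, 0], [0, 0, 0]], delta_pos=[[0, 0.001, 0], [0, 0.001, 0.01], [0, 0.001, 0.03], [0, 0.001, 0.05], [0, 0.001, 0.075], [0, 0.001, 0.1], [0, 0.001, 0.12], [0, 0.001, 0.13], [0, 0.001, 0.13], [0, 0.001, 0.13], [0, 0.001, 0.13]], gripper=[-1, -1, -1, -1, -1, -1, -1, -1, -1, -1, -1])

```text
time: 30.4
position: [0.5862, -0.2764, 0.0498]
tool_rot: [0.996, 0.088, 0.001, 0.001]
ft_force: [0.1, 0.6, 0.3]
grip_width: 0.0871
grip_force: 0.0
```

Call:
arm_command(delta_rot=[[0, 0, 0], [0, 0, 0], [0, 0, 0], [0, 0, 0], [0, 0, 0], [0, 0, 0], [0, 0, 0], [0, 0, 0]], delta_pos=[[0, 0, 0], [0, 0, 0], [0, 0, 0], [0, 0, 0], [0, 0, 0], [0, 0, 0], [0, 0, 0], [0, 0, 0]], gripper=[1, 1, 1, 1, 1, 1, 1, 1])

```text
time: 31.07
position: [0.5853, -0.2764, 0.0487]
tool_rot: [0.996, 0.088, 0.0, 0.0]
ft_force: [-0.6, -0.3, 1.8]
grip_width: 0.0532
grip_force: 25.0
```

Call:
arm_command(delta_rot=[[0, 0, 0], [0, 0, 0], [0, 0, 0], [0, 0, 0], [0, 0, 0], [0, 0, 0], [0, 0, 0], [0, 0, 0], [0, 0, 0], [0, 0, 0], [0, 0, 0]], delta_pos=[[0, 0, -0.005], [0, 0, -0.015], [0, 0, -0.03], [0, 0, -0.05], [0, 0, -0.07], [0, 0, -0.09], [0, 0, -0.11], [0, 0, -0.125], [0, 0, -0.13], [0, 0, -0.13], [0, 0, -0.13]], gripper=[1, 1, 1, 1, 1, 1, 1, 1, 1, 1, 1])

```text
time: 31.98
position: [0.5847, -0.276, 0.1782]
tool_rot: [0.996, 0.088, -0.0, -0.0]
ft_force: [-0.2, 0.2, -2.1]
grip_width: 0.0529
grip_force: 25.0
```

```bash
python3 -c "
from h import *
go((.581,-.0923,.18,75.8))"
```

```text
t32.0 now [ 0.5847 -0.276   0.1782] yaw 10.0 tilt 0.06 w 0.0529 F [-0.2  0.2 -2.1]
 -> (0.581, -0.0923, 0.18, 75.8) pos [ 0.0284 -0.1816 -0.0017] rot [ -0.1   0.  -65.8]
```

Call:
arm_command(delta_rot=[[0, 0, -3], [0, 0, -9], [0, 0, -15], [0, 0, -22], [0, 0, -29], [0, 0, -36], [0, 0, -43], [0, 0, -50], [0, 0, -57], [0, 0, -62], [0, 0, -65], [0, 0, -65.8]], delta_pos=[[0.001, -0.008, 0], [0.004, -0.024, 0], [0.007, -0.042, 0], [0.01, -0.062, 0], [0.013, -0.082, 0], [0.016, -0.102, 0], [0.019, -0.122, 0], [0.022, -0.142, 0], [0.025, -0.16, 0], [0.027, -0.174, 0], [0.0284, -0.1816, 0], [0.0284, -0.1816, 0]], gripper=[1, 1, 1, 1, 1, 1, 1, 1, 1, 1, 1, 1])

```text
time: 32.98
position: [0.58, -0.0901, 0.1768]
tool_rot: [0.788, 0.616, -0.001, -0.002]
ft_force: [-0.8, -0.3, -4.8]
grip_width: 0.0533
grip_force: 25.0
```

Call:
arm_command(delta_rot=[[0, 0, 0], [0, 0, 0], [0, 0, 0], [0, 0, 0], [0, 0, 0], [0, 0, 0], [0, 0, 0], [0, 0, 0], [0, 0, 0], [0, 0, 0], [0, 0, 0], [0, 0, 0]], delta_pos=[[0, 0, 0], [0, 0, 0], [0, 0, 0.01], [0, 0, 0.03], [0, 0, 0.053], [0, 0, 0.076], [0, 0, 0.098], [0, 0, 0.112], [0, 0, 0.119], [0, 0, 0.123], [0, 0, 0.125], [0, 0, 0.125]], gripper=[1, 1, 1, 1, 1, 1, 1, 1, 1, 1, 1, 1])

```text
time: 33.98
position: [0.5819, -0.093, 0.0536]
tool_rot: [0.789, 0.614, 0.0, 0.0]
ft_force: [-0.2, 0.5, -3.3]
grip_width: 0.0533
grip_force: 25.0
```

```bash
python3 -c "
from h import *
go((.581,-.0923,.0517,75.8))"
```

```text
t34.0 now [ 0.5819 -0.093   0.0536] yaw 75.8 tilt 0.04 w 0.0533 F [-0.2  0.5 -3.3]
 -> (0.581, -0.0923, 0.0517, 75.8) pos [ 0.0004 -0.0011  0.0019] rot [0. 0. 0.]
```

Call:
arm_command(delta_rot=[[0, 0, 0], [0, 0, 0], [0, 0, 0], [0, 0, 0]], delta_pos=[[0, 0, 0.001], [0, 0, 0.002], [0, 0, 0.003], [0, 0, 0.003]], gripper=[1, 1, 1, 1])

```text
time: 34.32
position: [0.5823, -0.0928, 0.0517]
tool_rot: [0.789, 0.615, 0.001, 0.001]
ft_force: [-0.7, -0.7, 2.8]
grip_width: 0.0531
grip_force: 25.0
```

Call:
arm_command(delta_rot=[[0, 0, 0], [0, 0, 0], [0, 0, 0], [0, 0, 0], [0, 0, 0], [0, 0, 0], [0, 0, 0], [0, 0, 0], [0, 0, 0], [0, 0, 0], [0, 0, 0], [0, 0, 0]], delta_pos=[[0, 0, 0], [0, 0, 0], [0, 0, 0], [0, 0, 0], [0, 0, 0], [0, 0, -0.01], [0, 0, -0.03], [0, 0, -0.06], [0, 0, -0.09], [0, 0, -0.12], [0, 0, -0.13], [0, 0, -0.13]], gripper=[-1, -1, -1, -1, -1, -1, -1, -1, -1, -1, -1, -1])

```text
time: 35.32
position: [0.5837, -0.0932, 0.1843]
tool_rot: [0.789, 0.615, 0.002, 0.003]
ft_force: [0.1, 0.4, 0.6]
grip_width: 0.0869
grip_force: 0.0
```

```bash
python3 -c "
from h import *
go((.513,-.2893,.18,10))"
```

```text
t35.3 now [ 0.5837 -0.0932  0.1843] yaw 75.9 tilt 0.45 w 0.0869 F [0.1 0.4 0.6]
 -> (0.513, -0.2893, 0.18, 10) pos [-0.2074 -0.0207  0.0043] rot [ 0.4 -0.2 65.9]
```

Call:
arm_command(delta_rot=[[0, 0, 3], [0, 0, 9], [0, 0, 15], [0, 0, 22], [0, 0, 29], [0, 0, 36], [0, 0, 43], [0, 0, 50], [0, 0, 57], [0, 0, 63], [0, 0, 65.8], [0, 0, 65.8]], delta_pos=[[-0.009, -0.001, 0], [-0.027, -0.002, 0], [-0.048, -0.004, 0], [-0.071, -0.006, 0], [-0.094, -0.008, 0], [-0.117, -0.01, 0], [-0.14, -0.012, 0], [-0.163, -0.014, 0], [-0.183, -0.0155, 0], [-0.2, -0.017, 0], [-0.2077, -0.0176, 0], [-0.2077, -0.0176, 0]], gripper=[-1, -1, -1, -1, -1, -1, -1, -1, -1, -1, -1, -1])

```text
time: 36.32
position: [0.5122, -0.2909, 0.1786]
tool_rot: [0.996, 0.086, -0.001, -0.001]
ft_force: [-0.5, 0.1, -0.6]
grip_width: 0.0868
grip_force: 0.0
```

```bash
python3 -c "
from h import *
go((.513,-.2893,.048,10))"
```

```text
t36.3 now [ 0.5122 -0.2909  0.1786] yaw 9.9 tilt 0.17 w 0.0868 F [-0.5  0.1 -0.6]
 -> (0.513, -0.2893, 0.048, 10) pos [ 0.0014 -0.0012  0.1306] rot [-0.1  0.1 -0.1]
```

Call:
arm_command(delta_rot=[[0, 0, 0], [0, 0, 0], [0, 0, 0], [0, 0, 0], [0, 0, 0], [0, 0, 0], [0, 0, 0], [0, 0, 0], [0, 0, 0], [0, 0, 0], [0, 0, 0]], delta_pos=[[0, 0, 0], [0, 0, 0.01], [0, 0, 0.03], [0, 0, 0.05], [0, 0, 0.075], [0, 0, 0.1], [0, 0, 0.12], [0, 0, 0.13], [0, 0, 0.13], [0, 0, 0.13], [0, 0, 0.13]], gripper=[-1, -1, -1, -1, -1, -1, -1, -1, -1, -1, -1])

```text
time: 37.23
position: [0.5145, -0.2898, 0.0514]
tool_rot: [0.996, 0.088, 0.001, 0.001]
ft_force: [0.4, -0.3, 0.4]
grip_width: 0.0869
grip_force: 0.0
```

Call:
arm_command(delta_rot=[[0, 0, 0], [0, 0, 0], [0, 0, 0], [0, 0, 0], [0, 0, 0], [0, 0, 0], [0, 0, 0], [0, 0, 0]], delta_pos=[[0, 0, 0], [0, 0, 0], [0, 0, 0], [0, 0, 0], [0, 0, 0], [0, 0, 0], [0, 0, 0], [0, 0, 0]], gripper=[1, 1, 1, 1, 1, 1, 1, 1])

```text
time: 37.9
position: [0.5136, -0.2896, 0.0507]
tool_rot: [0.996, 0.088, -0.0, -0.0]
ft_force: [-0.0, 0.3, 1.5]
grip_width: 0.05
grip_force: 25.0
```

Call:
arm_command(delta_rot=[[0, 0, 0], [0, 0, 0], [0, 0, 0], [0, 0, 0], [0, 0, 0], [0, 0, 0], [0, 0, 0], [0, 0, 0], [0, 0, 0], [0, 0, 0], [0, 0, 0]], delta_pos=[[0, 0, -0.005], [0, 0, -0.015], [0, 0, -0.03], [0, 0, -0.05], [0, 0, -0.07], [0, 0, -0.09], [0, 0, -0.11], [0, 0, -0.125], [0, 0, -0.13], [0, 0, -0.13], [0, 0, -0.13]], gripper=[1, 1, 1, 1, 1, 1, 1, 1, 1, 1, 1])

```text
time: 38.82
position: [0.5133, -0.2894, 0.1804]
tool_rot: [0.996, 0.088, -0.0, -0.0]
ft_force: [-0.4, 0.6, -2.4]
grip_width: 0.0501
grip_force: 25.0
```

```bash
python3 -c "
from h import *
go((.6155,.043,.18,75.8))"
```

```text
t38.8 now [ 0.5133 -0.2894  0.1804] yaw 10.0 tilt 0.02 w 0.0501 F [-0.4  0.6 -2.4]
 -> (0.6155, 0.043, 0.18, 75.8) pos [ 0.1586 -0.3095  0.0005] rot [ -0.    0.  -65.8]
```

Call:
arm_command(delta_rot=[[0, 0, -3], [0, 0, -9], [0, 0, -15], [0, 0, -22], [0, 0, -29], [0, 0, -36], [0, 0, -43], [0, 0, -50], [0, 0, -57], [0, 0, -62], [0, 0, -65], [0, 0, -65.8]], delta_pos=[[0.006, -0.012, 0], [0.018, -0.036, 0], [0.034, -0.066, 0], [0.05, -0.098, 0], [0.067, -0.13, 0], [0.083, -0.162, 0], [0.1, -0.194, 0], [0.116, -0.226, 0], [0.132, -0.257, 0], [0.145, -0.283, 0], [0.155, -0.303, 0], [0.1586, -0.3095, 0]], gripper=[1, 1, 1, 1, 1, 1, 1, 1, 1, 1, 1, 1])

```text
time: 39.82
position: [0.6153, 0.0465, 0.1787]
tool_rot: [0.787, 0.617, -0.001, -0.002]
ft_force: [-0.3, 0.3, -2.4]
grip_width: 0.0498
grip_force: 25.0
```

Call:
arm_command(delta_rot=[[0, 0, 0], [0, 0, 0], [0, 0, 0], [0, 0, 0], [0, 0, 0], [0, 0, 0], [0, 0, 0], [0, 0, 0], [0, 0, 0], [0, 0, 0], [0, 0, 0], [0, 0, 0]], delta_pos=[[0, 0, 0], [0, 0, 0], [0, 0, 0.01], [0, 0, 0.03], [0, 0, 0.053], [0, 0, 0.076], [0, 0, 0.098], [0, 0, 0.112], [0, 0, 0.119], [0, 0, 0.123], [0, 0, 0.125], [0, 0, 0.125]], gripper=[1, 1, 1, 1, 1, 1, 1, 1, 1, 1, 1, 1])

```text
time: 40.82
position: [0.6162, 0.0421, 0.0557]
tool_rot: [0.789, 0.614, 0.0, 0.0]
ft_force: [0.2, -1.4, -1.5]
grip_width: 0.0502
grip_force: 25.0
```

```bash
python3 -c "
from h import *
go((.6155,.043,.0537,75.8))"
```

```text
t40.8 now [0.6162 0.0421 0.0557] yaw 75.8 tilt 0.03 w 0.0502 F [ 0.2 -1.4 -1.5]
 -> (0.6155, 0.043, 0.0537, 75.8) pos [ 0.0007 -0.0009  0.002 ] rot [ 0. -0. -0.]
```

Call:
arm_command(delta_rot=[[0, 0, 0], [0, 0, 0], [0, 0, 0], [0, 0, 0]], delta_pos=[[0, 0, 0.001], [0, 0, 0.002], [0, 0, 0.003], [0, 0, 0.003]], gripper=[1, 1, 1, 1])

```text
time: 41.15
position: [0.6165, 0.0428, 0.0536]
tool_rot: [0.789, 0.615, 0.001, 0.001]
ft_force: [-0.1, 0.6, 1.9]
grip_width: 0.05
grip_force: 25.0
```

Call:
arm_command(delta_rot=[[0, 0, 0], [0, 0, 0], [0, 0, 0], [0, 0, 0], [0, 0, 0], [0, 0, 0], [0, 0, 0], [0, 0, 0], [0, 0, 0], [0, 0, 0], [0, 0, 0], [0, 0, 0]], delta_pos=[[0, 0, 0], [0, 0, 0], [0, 0, 0], [0, 0, 0], [0, 0, 0], [0, 0, -0.01], [0, 0, -0.03], [0, 0, -0.06], [0, 0, -0.09], [0, 0, -0.12], [0, 0, -0.13], [0, 0, -0.13]], gripper=[-1, -1, -1, -1, -1, -1, -1, -1, -1, -1, -1, -1])

```text
time: 42.15
position: [0.6182, 0.0426, 0.1865]
tool_rot: [0.789, 0.615, 0.003, 0.003]
ft_force: [0.6, -0.5, -0.1]
grip_width: 0.087
grip_force: 0.0
```

```bash
python3 -c "
from h import *
go((.439,-.302,.18,10))"
```

```text
t42.1 now [0.6182 0.0426 0.1865] yaw 75.9 tilt 0.46 w 0.0870 F [ 0.6 -0.5 -0.1]
 -> (0.439, -0.302, 0.18, 10) pos [-0.378  -0.0896  0.0054] rot [ 0.4 -0.3 65.9]
```

Call:
arm_command(delta_rot=[[0, 0, 3], [0, 0, 9], [0, 0, 15], [0, 0, 22], [0, 0, 29], [0, 0, 36], [0, 0, 43], [0, 0, 50], [0, 0, 57], [0, 0, 63], [0, 0, 65.8], [0, 0, 65.8]], delta_pos=[[-0.015, -0.003, 0], [-0.047, -0.01, 0], [-0.085, -0.019, 0], [-0.124, -0.028, 0], [-0.163, -0.037, 0], [-0.202, -0.046, 0], [-0.24, -0.055, 0], [-0.278, -0.064, 0], [-0.315, -0.072, 0], [-0.348, -0.08, 0], [-0.37, -0.085, 0], [-0.3777, -0.0865, 0]], gripper=[-1, -1, -1, -1, -1, -1, -1, -1, -1, -1, -1, -1])

```text
time: 43.15
position: [0.4374, -0.3049, 0.1809]
tool_rot: [0.996, 0.085, -0.001, -0.001]
ft_force: [1.0, 0.7, 0.5]
grip_width: 0.0868
grip_force: 0.0
```

```bash
python3 -c "
from h import *
go((.439,-.302,.048,10))"
```

```text
t43.1 now [ 0.4374 -0.3049  0.1809] yaw 9.8 tilt 0.14 w 0.0868 F [1.  0.7 0.5]
 -> (0.439, -0.302, 0.048, 10) pos [ 0.0024 -0.0024  0.1329] rot [-0.1  0.1 -0.2]
```

Call:
arm_command(delta_rot=[[0, 0, 0], [0, 0, 0], [0, 0, 0], [0, 0, 0], [0, 0, 0], [0, 0, 0], [0, 0, 0], [0, 0, 0], [0, 0, 0], [0, 0, 0], [0, 0, 0]], delta_pos=[[0, 0, 0], [0, 0, 0.01], [0, 0, 0.03], [0, 0, 0.05], [0, 0, 0.075], [0, 0, 0.1], [0, 0, 0.12], [0, 0, 0.132], [0, 0, 0.132], [0, 0, 0.132], [0, 0, 0.132]], gripper=[-1, -1, -1, -1, -1, -1, -1, -1, -1, -1, -1])

```text
time: 44.07
position: [0.4403, -0.3014, 0.0507]
tool_rot: [0.996, 0.088, 0.0, 0.0]
ft_force: [1.6, -0.1, 0.3]
grip_width: 0.0869
grip_force: 0.0
```

Call:
arm_command(delta_rot=[[0, 0, 0], [0, 0, 0], [0, 0, 0], [0, 0, 0], [0, 0, 0], [0, 0, 0], [0, 0, 0], [0, 0, 0]], delta_pos=[[0, 0, 0], [0, 0, 0], [0, 0, 0], [0, 0, 0], [0, 0, 0], [0, 0, 0], [0, 0, 0], [0, 0, 0]], gripper=[1, 1, 1, 1, 1, 1, 1, 1])

```text
time: 44.73
position: [0.4396, -0.3023, 0.0507]
tool_rot: [0.996, 0.087, -0.0, -0.0]
ft_force: [-0.5, 0.6, 2.6]
grip_width: 0.0533
grip_force: 25.0
```

Call:
arm_command(delta_rot=[[0, 0, 0], [0, 0, 0], [0, 0, 0], [0, 0, 0], [0, 0, 0], [0, 0, 0], [0, 0, 0], [0, 0, 0], [0, 0, 0], [0, 0, 0], [0, 0, 0]], delta_pos=[[0, 0, -0.005], [0, 0, -0.015], [0, 0, -0.03], [0, 0, -0.05], [0, 0, -0.07], [0, 0, -0.09], [0, 0, -0.11], [0, 0, -0.125], [0, 0, -0.13], [0, 0, -0.13], [0, 0, -0.13]], gripper=[1, 1, 1, 1, 1, 1, 1, 1, 1, 1, 1])

```text
time: 45.65
position: [0.4393, -0.302, 0.1805]
tool_rot: [0.996, 0.088, -0.0, -0.0]
ft_force: [-0.3, 0.7, -1.5]
grip_width: 0.0536
grip_force: 25.0
```

```bash
python3 -c "
from h import *
go((.5304,-.0075,.18,-14.2))"
```

```text
t45.6 now [ 0.4393 -0.302   0.1805] yaw 10.0 tilt 0.02 w 0.0536 F [-0.3  0.7 -1.5]
 -> (0.5304, -0.0075, 0.18, -14.2) pos [ 0.141  -0.2741  0.0005] rot [-0.   0.  24.2]
```

Call:
arm_command(delta_rot=[[0, 0, 1], [0, 0, 3], [0, 0, 6], [0, 0, 9], [0, 0, 12], [0, 0, 15], [0, 0, 18], [0, 0, 21], [0, 0, 23], [0, 0, 24.2], [0, 0, 24.2], [0, 0, 24.2]], delta_pos=[[0.006, -0.011, 0], [0.017, -0.033, 0], [0.031, -0.06, 0], [0.046, -0.09, 0], [0.062, -0.12, 0], [0.077, -0.15, 0], [0.093, -0.18, 0], [0.108, -0.21, 0], [0.122, -0.237, 0], [0.133, -0.259, 0], [0.139, -0.27, 0], [0.141, -0.274, 0]], gripper=[1, 1, 1, 1, 1, 1, 1, 1, 1, 1, 1, 1])

```text
time: 46.65
position: [0.5302, -0.006, 0.1793]
tool_rot: [0.993, -0.122, -0.001, -0.0]
ft_force: [0.1, -0.5, -0.6]
grip_width: 0.0532
grip_force: 25.0
```

Call:
arm_command(delta_rot=[[0, 0, 0], [0, 0, 0], [0, 0, 0], [0, 0, 0], [0, 0, 0], [0, 0, 0], [0, 0, 0], [0, 0, 0], [0, 0, 0], [0, 0, 0], [0, 0, 0], [0, 0, 0]], delta_pos=[[0, 0, 0], [0, 0, 0], [0, 0, 0.01], [0, 0, 0.03], [0, 0, 0.053], [0, 0, 0.076], [0, 0, 0.098], [0, 0, 0.112], [0, 0, 0.119], [0, 0, 0.123], [0, 0, 0.125], [0, 0, 0.125]], gripper=[1, 1, 1, 1, 1, 1, 1, 1, 1, 1, 1, 1])

```text
time: 47.65
position: [0.531, -0.0085, 0.0557]
tool_rot: [0.992, -0.124, 0.0, 0.0]
ft_force: [-0.1, 0.4, -1.7]
grip_width: 0.0537
grip_force: 25.0
```

```bash
python3 -c "
from h import *
go((.5304,-.0075,.0537,-14.2))"
```

```text
t47.6 now [ 0.531  -0.0085  0.0557] yaw -14.2 tilt 0.03 w 0.0537 F [-0.1  0.4 -1.7]
 -> (0.5304, -0.0075, 0.0537, -14.2) pos [-0.0008 -0.0008  0.002 ] rot [ 0. -0.  0.]
```

Call:
arm_command(delta_rot=[[0, 0, 0], [0, 0, 0], [0, 0, 0], [0, 0, 0]], delta_pos=[[0, 0, 0.001], [0, 0, 0.002], [0, 0, 0.003], [0, 0, 0.003]], gripper=[1, 1, 1, 1])

```text
time: 47.98
position: [0.5314, -0.008, 0.0537]
tool_rot: [0.992, -0.123, 0.001, 0.0]
ft_force: [-1.0, 0.3, 3.3]
grip_width: 0.0535
grip_force: 25.0
```

Call:
arm_command(delta_rot=[[0, 0, 0], [0, 0, 0], [0, 0, 0], [0, 0, 0], [0, 0, 0], [0, 0, 0], [0, 0, 0], [0, 0, 0], [0, 0, 0], [0, 0, 0], [0, 0, 0], [0, 0, 0]], delta_pos=[[0, 0, 0], [0, 0, 0], [0, 0, 0], [0, 0, 0], [0, 0, 0], [0, 0, -0.01], [0, 0, -0.03], [0, 0, -0.06], [0, 0, -0.09], [0, 0, -0.12], [0, 0, -0.13], [0, 0, -0.13]], gripper=[-1, -1, -1, -1, -1, -1, -1, -1, -1, -1, -1, -1])

```text
time: 48.98
position: [0.5328, -0.0083, 0.1859]
tool_rot: [0.992, -0.123, 0.004, 0.0]
ft_force: [-0.2, 0.5, 0.6]
grip_width: 0.0872
grip_force: 0.0
```

Call:
arm_command(delta_rot=[[0, 0, 0], [0, 0, 0], [0, 0, 0], [0, 0, 0], [0, 0, 0], [0, 0, 0], [0, 0, 0], [0, 0, 0], [0, 0, 0], [0, 0, 0], [0, 0, 0], [0, 0, 0]], delta_pos=[[0, 0.015, 0], [0, 0.04, 0], [0, 0.07, 0], [0, 0.1, 0], [0, 0.13, 0], [0, 0.16, 0], [0, 0.19, 0], [0, 0.22, 0], [0, 0.24, 0], [0, 0.25, 0], [0, 0.25, 0], [0, 0.25, 0]], gripper=[-1, -1, -1, -1, -1, -1, -1, -1, -1, -1, -1, -1])

```text
time: 49.98
position: [0.4688, -0.2495, 0.1815]
tool_rot: [0.992, -0.124, -0.001, -0.001]
ft_force: [0.3, 0.7, -0.4]
grip_width: 0.0868
grip_force: 0.0
```

```bash
python3 - <<'E'
from h import *
c=viewer.camera('top'); cv2.imwrite('pics/t3.png',c['pixels']); roi=(215,185,355,300)
hsv=c["pixels"]
def comp(m,p):
    n,L=cv2.connectedComponents(m,connectivity=4); return ((L==L[p[1],p[0]])*255).astype(np.uint8)
p=(ray(c,biggest(comp(mask(c,(0,140,140),(8,255,255),roi),(281,253)))[:,0,:],.096)[:,:2]*1000).astype(np.float32); print(cv2.fitEllipse(p)[:2])
a=np.radians(75.8); l=np.array([np.cos(a),np.sin(a)]); u=np.array([l[1],-l[0]])
for n,lo,hi,z,h in (("jar",(26,100,110),(34,255,255),.096,27),("blue",(100,120,120),(115,255,255),.1,25)):
    v,w=np.nonzero(mask(c,lo,hi,roi)); q=ray(c,np.c_[w,v],z)[:,:2]*1000; print(n,"top u max",(q@u).max())
go()
E
```

```text
((531.530517578125, -8.262672424316406), (42.09856033325195, 43.184322357177734))
jar top u max 610.9963252550356
blue top u max 611.4177548461288
t50.0 now [ 0.469  -0.2489  0.1817] yaw -14.1 tilt 0.16 w 0.0872 F [ 0.5  1.1 -0.4]
```

View pics/t3.png

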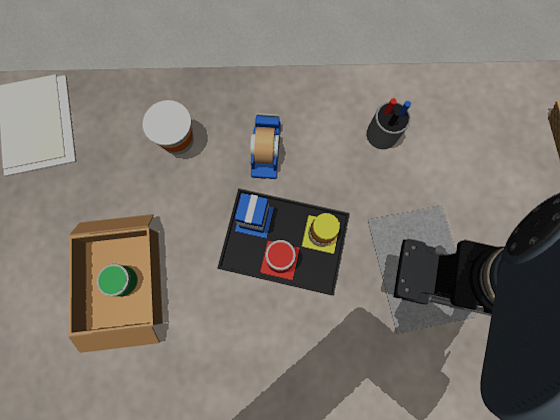

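The picture shows blue (252,211), jar (325,229) and red (281,256) upright and centred on their own pads within about 1–2 mm. The green tin is in the carton at (117,280), the tape is unmoved at (265,147), and the gripper is clear.

```bash
python3 -c "
from rig import robot
print(robot.hand_in())"
```

```text
the job is handed in; nothing more can be done
None
```

I handed the job in at about 50 s. The last picture showed the red tin, jar and blue box upright on their own pads, the green tin upright in the carton and the tape unmoved; the hand-in call returned no verdict.

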